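# Bring the flask carriage to rest at the reader mark

### The arm

A 7-joint arm with a two-finger parallel gripper is mounted at the origin on the work surface. World frame = base frame: x ahead of the robot, y to its left, z up, the work surface at z = 0. Lengths are in mm, angles in rad, forces in N, time in s.
With the tool pointing down it reaches from about 400 to 875 mm from the base axis. Payload 4.4 kg.
Tool frame: the origin (TCP) lies between the finger pads; the fingertips stand 17 mm ahead of it and the grasp point (between the pads) lies 2 mm behind it; z points along the fingers, y is the line along which they close (so a half turn about z gives the same grasp; the last joint's range is limited). The gripper opens to 85 mm and grips with 20 to 120 N. Pads are 22 mm wide; open, the fingers measure 114 mm over their backs; the gripper's body (76 mm by 85 mm) begins 54 mm behind the grasp point. The pads swing forward as they close: fully open they stand 13 mm farther back than shut.
Start: joints at [-1.34, 0.628, 0.038, 1.517, -0.027, 0.996, -0.02], TCP at [190.076, 621.602, 248.313] pointing down, gripper open.
Joint ranges: [-3.06, 3.06], [-0.37, 2.12], [-1.25, 1.32], [0.18, 2.47], [-1.1, 4.24], [0.23, 1.98], [-2.94, 2.94]. Speed limits (rad/s): [2.57, 2.57, 3.14, 3.14, 3.14, 3.14, 3.14].

### API

Orientations are given as [roll, pitch, yaw] about the fixed x, y, z axes, in that order (R = Rz(yaw) Ry(pitch) Rx(roll)).
In Python, from cell import sensors, get_image, ctrl gives the robot as it stands.
- The arm moves only by the tool send_rows, never from a script. Its argument "series" is a list of rows, each a list of 3 entries, a list of its own where there are three numbers: the finger opening in mm, from 0 to 85.4, then the shift along the world's x, y, z in units of 60 mm (1.0 is 60 mm), then the turn, a rotation vector about the world's x, y, z in units of 5 degrees (1.0 is 5 degrees). A call has 1 to 8 rows; each row shifts and turns the commanded pose from where the row before left it; what a row does not reach is not made up. A row lasts 1/8 s, in which the tool goes at most 62.5 mm and 10.7 degrees, less where a joint would pass 70% of its speed; a pose out of reach is approached as far as the arm can. A call is refused whole if a number of a shift passes 1 or a number of a turn 1, either way. A call with a gripper value outside its range is refused whole. The fingers move at their own pace and stop on an object; the grip force is fixed at half the most. Time passes only in rows, so rows that do not move let the fingers close. It gives the time, the measured TCP pose, the force, the opening and the grip force at its end, in the units of the state.
- sensors.read_state(): the state, without advancing time (a new reading comes with each control period).
- get_image(name): name is "scene" or "top" or "wrist"; returns a dict with "img" (400x640x3 uint8, red, green, blue), "depth" (400x640 float32, mm along the optical axis (not along the pixel's ray), 0 where there is no reading), "vfov" (degrees; the focal length in pixels is half the picture's height over the tangent of half this angle, whatever the lens; pixels are square), "cx", "cy" (the principal point, pixels), "world_to_cam" (4x4, takes a point from world to camera coordinates). Camera axes: x right, y down, z forward; pixel columns grow to the right and rows downward; lengths in mm; the calibration is good to about 2 mm. A picture is of the moment at which its call begins.
- ctrl.finish_job(): hands the job in; it is judged then, once.
The state is a dict: "clock": time; "qpos": joint angles; "qd": joint speeds; "tau": joint torques, N m; "eef_pos": TCP position; "tool_rot": TCP orientation; "force": force on the tool from outside, world axes, zero at the start; "torque": the same for the moment, N m; "width": finger opening in mm; "gripper_force": force on a finger pad.
Only numpy, scipy, OpenCV 4.12 (cv2) and the standard library are available. Lean on these libraries where they do the work, as an engineer would, in place of code of your own. Each camera call takes 0.05 s, during which the arm holds its last target. There are 200 camera calls.

### The job

Move the heavy, almost frictionless flask carriage along its rail and leave it standing still with its red pointer on the green mark, never letting it run into the red end stop. Put the closed fingers down into the carriage's well and push only on the faces of the two orange spring buffers, one at a time and gently (ahead to drive, behind to brake); never grip or touch the rest of the carriage or its flasks, and leave the beaker and the jar alone. Let it stand at the mark for a few seconds, then lift the fingers out.

Things in the scene. Friction and masses are not known exactly. Their poses are not given: they have to be found in the camera images.
- rail: Fixed level rail base, 800 mm long, 130 mm wide, with a parallel mark strip 50 mm high on its far (+x) side. Origin: on the work surface under the middle of the track. Its y axis is the direction of travel (joint grows to +y, towards the red end stop at the +y end); its x axis points away from the robot. Place and yaw vary.
- carriage (a joint): Carriage position q along the rail (m): 0 at the start block, 0.440 when it strikes the red stop. The middle of its well (and its pointer) is at y = q - 0.220, x = 0 in the rail frame. Moving mass nominally 3.5 kg (up to a third more or less), viscous drag about 0.35 N s/m, dry friction about 0.013 N: left alone it coasts on for seconds.
- pointer (a point): Tip of the carriage's red pointer, 175 mm on the +x side of the middle of the well and level with that middle along the rail; it passes beside the green mark, 62 mm above the work surface.
- mark: Green clip, 24 mm wide along the rail, with a white centre line and a grey reader box beyond it (60 mm wide, 45 mm deep, 50 mm high), fixed on the mark strip. Origin: on the work surface under the middle of the green band; y axis along the rail. The pointer is on the mark when over the green band (within 12 mm of its middle). Its place along the rail varies, 50 to 150 mm short of the end stop.
- buffer_ahead: Orange plate at the +y (red stop) end of the well, facing -y, 94 mm wide (x), 42 mm high. Push its face to +y to drive the carriage to +y. Origin: middle of the face's lower edge, 64 mm above the work surface; top at 106 mm. On springs: 200 N/m, no preload, 22 mm travel, little damping, so it bounces what hits it. Uncompressed, its face is 75 mm from the middle of the well.
- buffer_behind: The like orange buffer plate at the -y end of the well, facing +y; push its face towards -y to brake a carriage that moves to +y. Same springs, 75 mm on the other side of the middle, so 150 mm lie free between the two faces.
- back_ahead: Black back of the ahead buffer's plate, 5 mm thick, with the springs behind it: not to be touched (no gripping of the plate). Origin as for buffer_ahead.
- back_behind: Black back of the behind buffer's plate, not to be touched. Origin as for buffer_behind.
- tub: White body of the carriage, not to be touched: 240 mm long; open well 98 mm wide (x) between 14 mm side walls; above the work surface: floor 60, side walls 110, end walls 105 mm. Three clamped amber flasks with paper caps stand 98 mm to +x of the middle of the well (radius 27 mm, tops at 137 mm). Origin: under the middle of the well, 54 mm above the work surface.
- beaker: Glass beaker, 84 mm across, 110 mm high, standing beyond one end of the rail; bystander. Origin at its underside.
- jar: Amber jar, 74 mm across, 100 mm high, standing beyond one end of the rail; bystander. Origin at its underside.
There are look-alikes about, which are no part of the job. What is shaped like the mark but yellow is not meant.

How it is judged (in metres and radians):
On the way:
1. the carriage stands still with its pointer on the green mark for two seconds (y of pointer in the frame of mark between -0.012 and 0.012 m and velocity of joint carriage between -0.008 and 0.008 m/s), for 2 s.
At the end, for the whole second after the job is handed in: The pointer is over the green band (within 12 mm of its middle along the rail), the carriage at rest (below 6 mm/s) and released (y of pointer in the frame of mark between -0.012 and 0.012 m and velocity of joint carriage between -0.006 and 0.006 m/s); the robot touches nothing.
It fails at once if the carriage strikes or touches the red end stop (value of joint carriage above 0.436 m).
It fails at once if the carriage is run faster than 0.35 m/s (velocity of joint carriage above 0.35 m/s or velocity of joint carriage below -0.35 m/s).
It fails at once if the robot grips or touches the carriage elsewhere than on the orange buffer faces (contact force between any of the arm, the fingers and tub above 2 N or contact force between any of the arm, the fingers and back_ahead above 1 N or contact force between any of the arm, the fingers and back_behind above 1 N).
It fails at once if both buffers are pressed at once, or one is struck or pressed harder than 25 N ((contact force between the fingers and buffer_ahead above 0.3 N and contact force between the fingers and buffer_behind above 0.3 N) or contact force between any of the arm, the fingers and buffer_ahead above 25 N or contact force between any of the arm, the fingers and buffer_behind above 25 N).
It fails at once if the beaker or the jar is pushed about (distance of any of beaker, jar from where it was at the start of the episode above 0.03 m).
It also fails if it takes over 42 s, if anything falls off the work surface, if the arm or the gripper's body presses on something with over 40 N, if the wrist force passes 120 N, or if a joint passes its speed limit or range.

## Working session

There is one attempt and no reset: what is moved stays moved. The work goes in short steps, Python scripts to look and compute and a tool call to move; the robot and the scene stay as the last step left them, time stands still between calls to the robot, and variables do not carry over. Pictures are saved under pics/ and viewed, at most 10 in all, crops included, and the job is handed in when it is done.

Besides the shell and the picture viewer there is one more tool, called after "Emit:" by a JSON object that holds its "op" and its "data", one argument or row to a line. send_rows: Moves the arm, as the interface text tells. Its arguments: {"type":"object","properties":{"series":{"type":"array"}},"required":["series"]}

```bash
mkdir -p pics
cat > h.py <<'E'
import numpy as np, cv2
from cell import sensors, get_image, ctrl
def snap(n,f=None):
    d=get_image(n)
    if f: cv2.imwrite('pics/'+f,d['img'][:,:,::-1])
    return d
def pts(d):
    H,W=d['depth'].shape; f=H/2/np.tan(np.radians(d['vfov'])/2)
    v,u=np.mgrid[:H,:W]; z=d['depth'].astype(float)
    c=np.stack([(u-d['cx'])/f*z,(v-d['cy'])/f*z,z,np.ones_like(z)],-1)
    p=(c@np.linalg.inv(np.array(d['world_to_cam'])).T)[...,:3]; p[z==0]=np.nan
    return p
E
python3 - <<'E'
from h import *
print(sensors.read_state())
a=snap('top','t1.png'); b=snap('scene','s1.png')
np.savez('t1.npz',p=pts(a),img=a['img']); np.savez('s1.npz',p=pts(b),img=b['img'])
E
```

```text
{'clock': 0.0, 'qpos': array([-1.33981854,  0.62935105,  0.03842821,  1.51838053, -0.02700187,
        0.99627259, -0.0200118 ]), 'qd': array([ 1.80500707e-03, -8.95173709e-04,  5.66506152e-04,  2.08467668e-03,
        7.55975942e-05,  8.62016490e-04,  1.84804618e-03]), 'tau': array([ 2.75262491e-04, -5.63396215e+01,  1.22662023e+00, -1.93449533e+01,
        1.11411445e-02,  1.03152022e-02, -5.31701275e-06]), 'eef_pos': array([189.87719163, 621.02943509, 247.38159254]), 'tool_rot': array([-3.13969875e+00,  1.57725110e-05,  2.84481290e+00]), 'force': array([-3.97074587e-01, -1.83650082e-01,  1.02874228e-04]), 'torque': array([-0.01812612,  0.02577078,  0.00950147]), 'gripper_force': 0.0, 'width': 85.48767601076942}
```

View pics/t1.png

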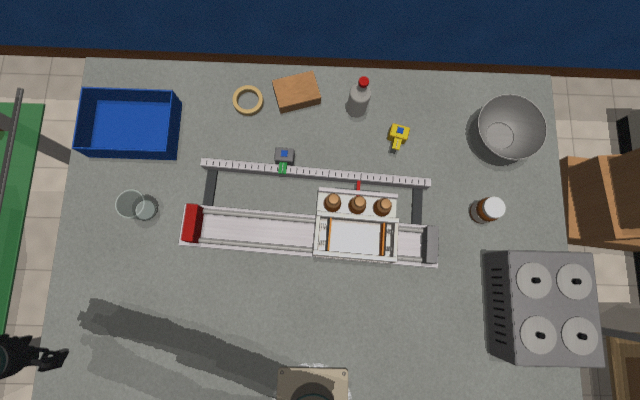

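View pics/s1.png

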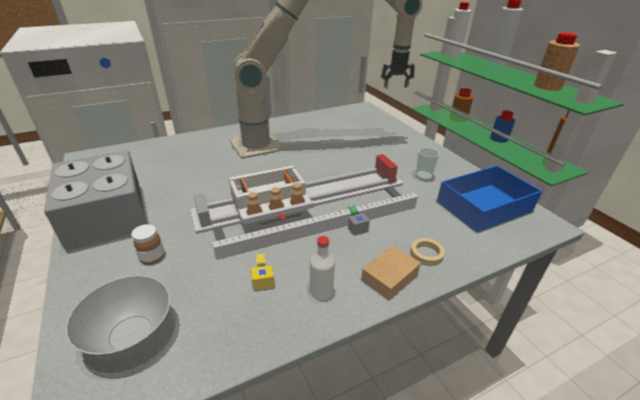

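The top view has the carriage well at about (356,237). The orange buffers are at (328,236) and (383,240), the red pointer at (358,186), the green mark at (283,169) and the red stop at (191,223), so +y is to the left. Next I'll measure these.

Run:
```python
from h import *
Z=np.load('t1.npz'); p=Z['p']; im=Z['img'].astype(int); hsv=cv2.cvtColor(Z['img'],cv2.COLOR_RGB2HSV)
h,s,v=[hsv[...,i].astype(int) for i in range(3)]
def box(u0,u1,v0,v1):
    m=np.zeros(h.shape,bool); m[v0:v1,u0:u1]=1; return m
def rep(n,m):
    q=p[m]; q=q[~np.isnan(q[:,0])]; print(n,m.sum(),'mean',q.mean(0).round(1),'med',np.median(q,0).round(1),'min',q.min(0).round(0),'max',q.max(0).round(0)); return q
# strip direction: top z ~50
m=box(195,440,150,195)&(abs(p[...,2]-50)<6)&(s<60); q=rep('strip',m)
c=q[:,:2].mean(0); 
vx,vy,x0,y0=cv2.fitLine(q[:,:2].astype(np.float32),cv2.DIST_HUBER,0,.01,.01).ravel(); print('strip dir',vx,vy,x0,y0,'yaw',np.degrees(np.arctan2(-vx*np.sign(vy),abs(vy))))
yaw=np.arctan2(-vx*np.sign(vy),abs(vy)); R=np.array([[np.cos(yaw),-np.sin(yaw)],[np.sin(yaw),np.cos(yaw)]])
def loc(q): return q[:,:2]@R   # rail axes, world origin
for n,m in dict(green=box(270,300,160,180)&(h>40)&(h<85)&(s>110),pointer=box(345,370,175,193)&((h<8)|(h>172))&(s>130),orangeA=box(322,336,212,256)&(h<20)&(s>130),orangeB=box(376,392,214,260)&(h<20)&(s>130),
  red=box(175,210,200,250)&((h<8)|(h>172))&(s>130)).items():
    q=rep(n,m); l=loc(q); print('   loc mean',l.mean(0).round(1),'min',l.min(0).round(1),'max',l.max(0).round(1))
# tub walls z~110/105
for zc in (105,110):
  m=box(305,405,185,270)&(abs(p[...,2]-zc)<3); l=loc(rep('tub%d'%zc,m)); print('   loc',np.percentile(l,[1,50,99],axis=0).round(1).tolist())
m=box(330,382,215,260)&(abs(p[...,2]-60)<4); l=loc(rep('floor',m)); print('   loc',np.percentile(l,[1,50,99],axis=0).round(1).tolist())
im2=cv2.resize(Z['img'][150:270,170:445],None,fx=2.9,fy=2.9,interpolation=cv2.INTER_CUBIC); cv2.imwrite('pics/c1.png',im2[:,:,::-1])
```

```text
strip 2028 mean [685.1  12.5  49.5] med [683.6  25.9  49.4] min [ 612. -350.   44.] max [750. 367.  56.]
strip dir 0.064702064 0.9979046 682.9912 8.002168 yaw -3.7097466
green 75 mean [690.9 111.9  55.4] med [691.1 109.8  56. ] min [672. 100.  17.] max [713. 124.  61.]
   loc mean [682.2 156.4] min [663.  145.2] max [704.8 168.3]
pointer 30 mean [ 640.1 -122.1   64.3] med [ 639.2 -121.5   67.4] min [ 626. -134.   16.] max [ 662. -116.   71.]
   loc mean [646.7 -80.4] min [632.5 -91.2] max [668.8 -75.4]
orangeA 54 mean [482.8 -34.2 105.5] med [481.6 -34.3 106.1] min [438. -39.  90.] max [529. -29. 110.]
   loc mean [484.   -2.8] min [439.1  -5. ] max [ 5.307e+02 -4.000e-01]
orangeB 143 mean [ 482.  -188.7   94.9] med [ 478.8 -188.6  101.4] min [ 428. -206.   64.] max [ 552. -179.  109.]
   loc mean [ 493.2 -157.1] min [ 439.8 -170. ] max [ 564.1 -142.9]
red 650 mean [506.5 365.4  77.2] med [505.8 362.6  86.9] min [454. 351.  18.] max [562. 390.  95.]
   loc mean [481.8 397.4] min [429.4 384.7] max [537.2 419.9]
tub105 707 mean [ 489.7 -110.8  105.5] med [ 488.9 -108.3  105.7] min [ 409. -234.  102.] max [604.  10. 108.]
   loc [[423.2, -198.8], [495.6, -73.4], [600.9, 38.7]]
tub110 915 mean [ 491.9 -111.2  109.6] med [ 525.9 -110.8  109.5] min [ 411. -233.  107.] max [603.  10. 113.]
   loc [[423.7, -197.8], [535.7, -78.5], [601.3, 36.8]]
floor 1539 mean [ 481.3 -113.4   59.8] med [ 481.3 -114.    59.7] min [ 416. -193.   56.] max [550. -40.  64.]
   loc [[423.0, -154.7], [487.5, -81.9], [535.8, -9.5]]
```

View pics/c1.png

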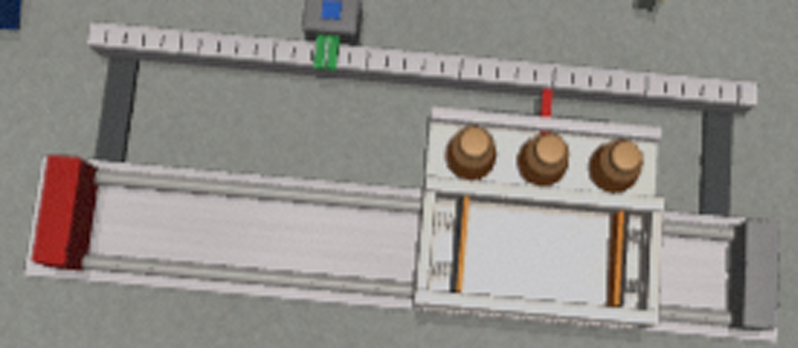

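The measurements agree with each other:
- Rail yaw is about -3.7°.
- The well's middle is near world (480,-111). The tub ends, buffers and pointer all give the same along-rail position, -80.
- The mark is at +156.5 along the rail, so the travel is about 236 mm.
- q is about 0.095.

Now I'll move above the well.

Emit:
{"op": "send_rows", "data": {
  "series": [
    [0,[0.45,-0.75,0],[0,0,0.33]],
    [0,[0.45,-0.75,0],[0,0,0.33]],
    [0,[0.45,-0.75,0],[0,0,0.33]],
    [0,[0.45,-0.75,0],[0,0,0.33]],
    [0,[0.45,-0.75,0],[0,0,0.33]],
    [0,[0.45,-0.75,0],[0,0,0.33]],
    [0,[0.45,-0.75,0],[0,0,0.34]],
    [0,[0.45,-0.75,0],[0,0,0.34]]
  ]
}}

```text
clock: 1.1
eef_pos: [406.7, 260.0, 248.2]
tool_rot: [-3.141, -0.0, 3.078]
force: [-0.1, 1.0, 0.2]
width: -0.0
gripper_force: 0.0
```

Emit:
{"op": "send_rows", "data": {
  "series": [
    [0,[0.15,-0.8,0],[0,0,0]],
    [0,[0.15,-0.8,0],[0,0,0]],
    [0,[0.15,-0.8,0],[0,0,0]],
    [0,[0.15,-0.8,0],[0,0,0]],
    [0,[0.15,-0.8,0],[0,0,0]],
    [0,[0.15,-0.75,0],[0,0,0]],
    [0,[0.15,-0.7,0],[0,0,0]],
    [0,[0.15,-0.55,0],[0,0,0]]
  ]
}}

```text
clock: 2.1
eef_pos: [477.9, -100.4, 248.1]
tool_rot: [-3.141, -0.001, 3.075]
force: [0.7, 0.1, 0.2]
width: -0.3
gripper_force: 0.0
```

Emit:
{"op": "send_rows", "data": {
  "series": [
    [0,[0,0,0],[0,0,0]],
    [0,[0,0,0],[0,0,0]]
  ]
}}

```text
clock: 2.35
eef_pos: [477.6, -97.6, 248.0]
tool_rot: [3.141, -0.001, 3.077]
force: [-0.2, 0.2, 0.7]
width: -0.1
gripper_force: 0.0
```

Run:
```python
from h import *
s=sensors.read_state(); print(s['clock'],s['eef_pos'],s['tool_rot'],s['force'],s['width'])
a=snap('wrist','w1.png'); p=pts(a); np.savez('w1.npz',p=p,img=a['img'])
b=snap('top'); c=snap('scene'); np.savez('t2.npz',p=pts(b),img=b['img']); np.savez('s2.npz',p=pts(c),img=c['img'])
cv2.imwrite('pics/m2.png',np.vstack([b['img'][130:280,170:445],c['img'][130:270,180:455]])[:,:,::-1].repeat(2,0).repeat(2,1))
```

```text
2.35 [477.63641381 -97.64856882 247.98931362] [ 3.14087390e+00 -1.11869149e-03  3.07724208e+00] [-0.23962945  0.24299532  0.70530151] -0.05043946784955194
```

View pics/w1.png

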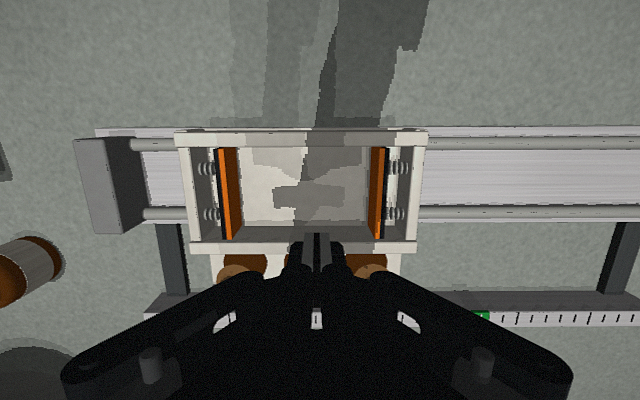

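View pics/m2.png

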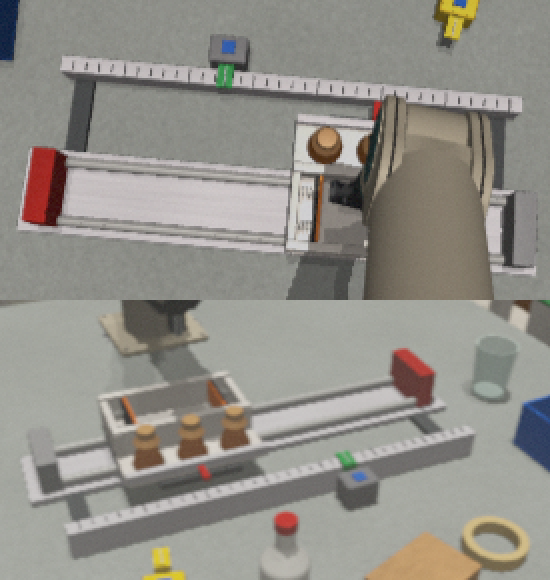

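The wrist view shows both orange faces, at about (228,190) and (377,190), with the closed fingers between them. The scene camera sees the pointer at (282,215) and the green mark at (352,209) with nothing in the way. I'll build a tracker on the scene and wrist cameras.

```bash
cat >> h.py <<'E'
YAW=np.radians(-3.7)
def loc(q):
    c,s=np.cos(YAW),np.sin(YAW); q=np.atleast_2d(q); return np.stack([c*q[:,0]+s*q[:,1],-s*q[:,0]+c*q[:,1]],1)
def track(p,img):
    "pointer y, mark y, (rail axes) from scene picture"
    hsv=cv2.cvtColor(img,cv2.COLOR_RGB2HSV).astype(int); h,s=hsv[...,0],hsv[...,1]
    l=loc(p.reshape(-1,3)).reshape(p.shape[:2]+(2,)); z=p[...,2]
    ok=(l[...,0]>590)&(l[...,0]<720)&(z>40)&(z<85)&(abs(l[...,1])<340)
    r=ok&((h<8)|(h>172))&(s>120)&(l[...,0]>625); g=ok&(h>45)&(h<85)&(s>100)
    return [(m.sum(),l[m].mean(0).round(1),l[m].min(0).round(1),l[m].max(0).round(1),z[m].mean().round(1)) if m.any() else None for m in (r,g)]
E
python3 - <<'E'
from h import *
for f in 's1','s2','t1','t2':
    Z=np.load(f+'.npz'); print(f,*track(Z['p'],Z['img']),sep='\n  ')
Z=np.load('w1.npz'); p=Z['p']; hsv=cv2.cvtColor(Z['img'],cv2.COLOR_RGB2HSV).astype(int); h,s=hsv[...,0],hsv[...,1]
l=loc(p.reshape(-1,3)).reshape(400,640,2); z=p[...,2]
for n,(a,b) in dict(behind=(205,250),ahead=(360,392)).items():
    m=np.zeros(h.shape,bool); m[140:242,a:b]=1; m&=(h<20)&(s>150)&(z>60)&(z<110)
    print(n,m.sum(),np.percentile(l[m],[2,50,98],axis=0).round(1).tolist(),np.percentile(z[m],[2,50,98]))
m=(abs(z-110)<3); m[:,:100]=0;m[260:]=0; print('walls',np.percentile(l[m],[1,99],axis=0).round(1).tolist())
g=(h>45)&(h<85)&(s>100); print('green',g.sum(),l[g].min(0),l[g].max(0),z[g].mean())
print('tcp',loc(sensors.read_state()['eef_pos'][:2]))
# yaw check: walls edges
m=(abs(z-110)<2.5);m[260:]=0
for lo,hi in((420,445),(530,556)):
    k=m&(l[...,0]>lo)&(l[...,0]<hi); q=l[k]; print('wall slope deg',np.degrees(np.polyfit(q[:,1],q[:,0],1)[0]),q[:,0].min(),q[:,0].max())
E
```

```text
s1
  (np.int64(26), array([644.2, -81.1]), array([627.4, -85.7]), array([662.6, -75.3]), np.float64(66.3))
  (np.int64(28), array([687. , 153.4]), array([667.8, 144.3]), array([700.9, 164.1]), np.float64(56.5))
s2
  (np.int64(27), array([645.1, -81.4]), array([627.4, -85.3]), array([662.6, -76.1]), np.float64(66.5))
  (np.int64(28), array([686.5, 153.7]), array([668.3, 144.2]), array([702.5, 164.7]), np.float64(56.1))
t1
  (np.int64(28), array([645.1, -79.8]), array([632.5, -84.4]), array([659.2, -75.5]), np.float64(67.1))
  (np.int64(81), array([681.8, 156.4]), array([663. , 145.1]), array([700.5, 168.5]), np.float64(55.8))
t2
  (np.int64(20), array([647.1, -78.3]), array([632.7, -82.4]), array([658.4, -75.2]), np.float64(67.1))
  (np.int64(82), array([681.6, 156.3]), array([663. , 145.3]), array([701.1, 168.2]), np.float64(55.8))
behind 1513 [[440.1, -161.3], [482.4, -155.8], [530.5, -155.2]] [ 68.41265995  98.4934378  107.55304397]
ahead 1155 [[439.5, -6.0], [481.7, -5.5], [530.1, -0.7]] [ 66.81581978 101.05278643 107.57628873]
walls [[423.2, -197.3], [547.6, 36.2]]
green 4693 [nan nan] [nan nan] nan
tcp [[483.13177825 -66.00964848]]
wall slope deg -0.13072194502821952 422.3816315848966 444.88134794362713
wall slope deg -0.2679170626764111 530.0020137206807 549.0559791181906
```

The wrist view puts the faces at -155.5 and -5.5, so the middle is at -80.5. The lateral centre is 485.5 and the travel about 235.5 mm. I'll lower into the well and approach the ahead face.

Emit:
{"op": "send_rows", "data": {
  "series": [
    [0,[0.04,0,-0.65],[0,0,0]],
    [0,[0,0,-0.65],[0,0,0]],
    [0,[0,0,-0.65],[0,0,0]],
    [0,[0,0,-0.62],[0,0,0]],
    [0,[0,0.15,0],[0,0,0]],
    [0,[0.02,0.15,0],[0,0,0]],
    [0,[0.02,0.15,0],[0,0,0]],
    [0,[0,0.1,0],[0,0,0]]
  ]
}}

```text
clock: 3.5
eef_pos: [483.9, -64.3, 95.3]
tool_rot: [3.141, 0.002, 3.078]
force: [-0.2, -0.3, 0.4]
width: 0.2
gripper_force: 0.0
```

Emit:
{"op": "send_rows", "data": {
  "series": [
    [0,[0.004,0.0625,0],[0,0,0]],
    [0,[0.004,0.0625,0],[0,0,0]],
    [0,[0.004,0.0625,0],[0,0,0]],
    [0,[0.004,0.0625,0],[0,0,0]],
    [0,[0.004,0.0625,0],[0,0,0]],
    [0,[0.004,0.0625,0],[0,0,0]],
    [0,[0.004,0.0625,0],[0,0,0]],
    [0,[0.004,0.0625,0],[0,0,0]]
  ]
}}

```text
clock: 4.5
eef_pos: [484.8, -35.0, 94.1]
tool_rot: [3.141, 0.0, 3.077]
force: [0.8, 0.5, -0.2]
width: 0.2
gripper_force: 0.0
```

Emit:
{"op": "send_rows", "data": {
  "series": [
    [0,[0.004,0.0625,0],[0,0,0]],
    [0,[0.004,0.0625,0],[0,0,0]]
  ]
}}

```text
clock: 4.75
eef_pos: [485.3, -27.6, 94.1]
tool_rot: [3.142, 0.0, 3.077]
force: [0.1, 1.4, 0.4]
width: 0.3
gripper_force: 0.0
```

```bash
cat >> h.py <<'E'
def look():
    c=snap('scene'); s=sensors.read_state(); r,g=track(pts(c),c['img']); e=s['eef_pos']
    y=(r[2][1]+r[3][1])/2; 
    print('t %.2f tcp'%s['clock'],loc(e[:2]).round(1),'z %.1f'%e[2],'F',s['force'].round(1),'ptr mean %.1f mid %.1f n%d | to mark %.1f'%(r[1][1],y,r[0],153.6-r[1][1]),'gap ahead %.1f'%(r[1][1]+.8+75-14.3-loc(e[:2])[0,1]))
E
python3 -c "
from h import *
look()"
```

```text
t 4.80 tcp [[486.1   4.4]] z 94.1 F [ 0.2  1.1 -0.3] ptr mean -47.5 mid -46.5 n27 | to mark 201.1 gap ahead 9.6
```

Emit:
{"op": "send_rows", "data": {
  "series": [
    [0,[0.004,0.0625,0],[0,0,0]],
    [0,[0.004,0.0625,0],[0,0,0]],
    [0,[0.004,0.0625,0],[0,0,0]],
    [0,[0.004,0.0625,0],[0,0,0]],
    [0,[0.004,0.0625,0],[0,0,0]],
    [0,[0.004,0.0625,0],[0,0,0]]
  ]
}}

```text
clock: 5.55
eef_pos: [486.7, -5.1, 94.1]
tool_rot: [-3.142, -0.0, 3.077]
force: [1.0, -0.3, -0.5]
width: -0.0
gripper_force: 0.0
```

```bash
python3 -c "
from h import *
look()"
```

```text
t 5.60 tcp [[486.1  26.9]] z 94.1 F [ 0.   0.4 -0.4] ptr mean -9.2 mid -8.7 n25 | to mark 162.8 gap ahead 25.4
```

Emit:
{"op": "send_rows", "data": {
  "series": [
    [0,[0.004,0.05,0],[0,0,0]],
    [0,[0.004,0.05,0],[0,0,0]],
    [0,[0.004,0.05,0],[0,0,0]],
    [0,[0.004,0.05,0],[0,0,0]],
    [0,[0.004,0.05,0],[0,0,0]],
    [0,[0.004,0.05,0],[0,0,0]],
    [0,[0.004,0.05,0],[0,0,0]],
    [0,[0.004,0.05,0],[0,0,0]]
  ]
}}

```text
clock: 6.6
eef_pos: [488.7, 18.8, 94.1]
tool_rot: [3.142, -0.0, 3.077]
force: [0.4, -0.1, -1.1]
width: -0.1
gripper_force: 0.0
```

```bash
python3 -c "
from h import *
look()"
```

```text
t 6.65 tcp [[486.4  50.8]] z 94.1 F [-0.8  0.2  0.4] ptr mean 31.3 mid 31.8 n25 | to mark 122.3 gap ahead 42.0
```

Emit:
{"op": "send_rows", "data": {
  "series": [
    [0,[0.004,0.05,0],[0,0,0]],
    [0,[0.004,0.05,0],[0,0,0]],
    [0,[0.004,0.05,0],[0,0,0]],
    [0,[0.004,0.05,0],[0,0,0]],
    [0,[0.004,0.05,0],[0,0,0]],
    [0,[0.004,0.05,0],[0,0,0]],
    [0,[0.004,0.05,0],[0,0,0]],
    [0,[0.004,0.05,0],[0,0,0]]
  ]
}}

```text
clock: 7.65
eef_pos: [490.6, 42.8, 94.1]
tool_rot: [-3.142, -0.0, 3.077]
force: [-0.0, -0.6, -0.1]
width: 0.2
gripper_force: 0.0
```

```bash
python3 -c "
from h import *
look()"
```

```text
t 7.70 tcp [[486.8  74.9]] z 94.1 F [0.3 0.4 0.3] ptr mean 62.0 mid 62.6 n29 | to mark 91.6 gap ahead 48.6
```

Emit:
{"op": "send_rows", "data": {
  "series": [
    [0,[0.009,0.14,0],[0,0,0]],
    [0,[0.009,0.14,0],[0,0,0]],
    [0,[0.009,0.14,0],[0,0,0]],
    [0,[0.009,0.14,0],[0,0,0]],
    [0,[0.009,0.14,0],[0,0,0]],
    [0,[0.009,0.14,0],[0,0,0]],
    [0,[0.009,0.14,0],[0,0,0]],
    [0,[0.004,0.055,0],[0,0,0]]
  ]
}}

```text
clock: 8.7
eef_pos: [494.6, 105.5, 94.1]
tool_rot: [3.141, 0.0, 3.078]
force: [-0.4, -0.1, 0.1]
width: -0.1
gripper_force: 0.0
```

```bash
python3 -c "
from h import *
look()"
```

```text
t 8.75 tcp [[486.7 137.4]] z 94.1 F [-0.2  1.5 -0.2] ptr mean 83.3 mid 83.8 n25 | to mark 70.3 gap ahead 7.4
```

Emit:
{"op": "send_rows", "data": {
  "series": [
    [0,[0.004,0.06,0],[0,0,0]],
    [0,[0.004,0.06,0],[0,0,0]],
    [0,[0.003,0.045,0],[0,0,0]],
    [0,[0.003,0.045,0],[0,0,0]],
    [0,[0.003,0.045,0],[0,0,0]],
    [0,[0.003,0.045,0],[0,0,0]],
    [0,[0.003,0.045,0],[0,0,0]],
    [0,[0.003,0.045,0],[0,0,0]]
  ]
}}

```text
clock: 9.75
eef_pos: [496.2, 128.2, 94.1]
tool_rot: [-3.142, -0.0, 3.077]
force: [0.3, -0.6, -0.0]
width: 0.0
gripper_force: 0.1
```

```bash
python3 -c "
from h import *
look()"
```

```text
t 9.80 tcp [[486.8 160.4]] z 94.1 F [ 0.8 -0.7  1.1] ptr mean 96.8 mid 97.8 n22 | to mark 56.8 gap ahead -2.1
```

Emit:
{"op": "send_rows", "data": {
  "series": [
    [0,[0.003,0.045,0],[0,0,0]],
    [0,[0.003,0.045,0],[0,0,0]],
    [0,[0.003,0.045,0],[0,0,0]],
    [0,[0.003,0.045,0],[0,0,0]],
    [0,[0.003,0.03,0],[0,0,0]]
  ]
}}

```text
clock: 10.42
eef_pos: [497.0, 141.0, 94.1]
tool_rot: [3.142, -0.0, 3.077]
force: [-0.5, 0.8, 0.1]
width: -0.2
gripper_force: 0.0
```

```bash
python3 -c "
from h import *
look()"
```

```text
t 10.47 tcp [[486.9 173. ]] z 94.1 F [0.2 0.1 0.2] ptr mean 112.4 mid 117.6 n25 | to mark 41.2 gap ahead 0.9
```

Emit:
{"op": "send_rows", "data": {
  "series": [
    [0,[0.002,0.03,0],[0,0,0]],
    [0,[0.002,0.03,0],[0,0,0]],
    [0,[0.001,0.02,0],[0,0,0]],
    [0,[0,0,0],[0,0,0]]
  ]
}}

```text
clock: 10.98
eef_pos: [497.3, 145.6, 94.1]
tool_rot: [3.141, -0.0, 3.077]
force: [0.4, -0.4, -0.2]
width: -0.2
gripper_force: 0.0
```

```bash
python3 -c "
from h import *
look()"
```

```text
t 11.03 tcp [[486.9 177.3]] z 94.1 F [-0.6  0.4  0.3] ptr mean 122.8 mid 123.8 n23 | to mark 30.8 gap ahead 7.0
```

Emit:
{"op": "send_rows", "data": {
  "series": [
    [0,[0,0,0],[0,0,0]],
    [0,[0,0,0],[0,0,0]],
    [0,[0,0,0],[0,0,0]],
    [0,[0,0,0],[0,0,0]],
    [0,[0,0,0],[0,0,0]],
    [0,[0,0,0],[0,0,0]],
    [0,[0,0,0],[0,0,0]],
    [0,[0,0,0],[0,0,0]]
  ]
}}

```text
clock: 12.02
eef_pos: [497.3, 145.5, 94.1]
tool_rot: [3.142, -0.0, 3.077]
force: [0.3, -0.0, -0.3]
width: 0.1
gripper_force: 0.0
```

```bash
python3 -c "
from h import *
look()"
```

```text
t 12.07 tcp [[486.9 177.3]] z 94.1 F [-0.1  0.2 -0.2] ptr mean 138.1 mid 138.1 n24 | to mark 15.5 gap ahead 22.3
```

Emit:
{"op": "send_rows", "data": {
  "series": [
    [0,[0,0,0],[0,0,0]],
    [0,[0,0,0],[0,0,0]],
    [0,[0,0,0],[0,0,0]],
    [0,[0,0,0],[0,0,0]],
    [0,[0,0,0],[0,0,0]],
    [0,[0,0,0],[0,0,0]],
    [0,[0,0,0],[0,0,0]],
    [0,[0,0,0],[0,0,0]]
  ]
}}

```text
clock: 13.08
eef_pos: [497.3, 145.5, 94.1]
tool_rot: [3.142, -0.0, 3.077]
force: [-0.5, 0.3, 0.6]
width: -0.0
gripper_force: 0.0
```

```bash
python3 -c "
from h import *
look()"
```

```text
t 13.12 tcp [[486.9 177.3]] z 94.1 F [0.4 0.1 0.5] ptr mean 145.7 mid 146.9 n24 | to mark 7.9 gap ahead 29.9
```

Emit:
{"op": "send_rows", "data": {
  "series": [
    [0,[0,0,0],[0,0,0]],
    [0,[0,0,0],[0,0,0]],
    [0,[0,0,0],[0,0,0]],
    [0,[0,0,0],[0,0,0]],
    [0,[0,0,0],[0,0,0]],
    [0,[0,0,0],[0,0,0]],
    [0,[0,0,0],[0,0,0]],
    [0,[0,0,0],[0,0,0]]
  ]
}}

```text
clock: 14.12
eef_pos: [497.4, 145.5, 94.1]
tool_rot: [3.142, -0.0, 3.077]
force: [0.9, -0.7, 0.4]
width: 0.2
gripper_force: 0.0
```

```bash
python3 -c "
from h import *
look()"
```

```text
t 14.18 tcp [[486.9 177.3]] z 94.1 F [0.  0.3 0.3] ptr mean 147.4 mid 148.6 n24 | to mark 6.2 gap ahead 31.6
```

Run:
```python
from h import *
look(); t=snap('top'); print(track(pts(t),t['img'])); w=snap('wrist'); p=pts(w)
np.savez('w3.npz',p=p,img=w['img']); print(track(p,w['img'])); s=snap('scene')
def up(i,k): return cv2.resize(i,None,fx=k,fy=k,interpolation=cv2.INTER_CUBIC)
cv2.imwrite('pics/m3.png',np.vstack([up(t['img'][150:210,230:330],6),up(s['img'][185:235,300:400],6)])[:,:,::-1][:600]); look()
```

```text
t 14.22 tcp [[486.9 177.3]] z 94.1 F [0.3 0.2 0.1] ptr mean 147.4 mid 147.7 n24 | to mark 6.2 gap ahead 31.6
[(np.int64(33), array([645.3, 148.5]), array([628.9, 143.9]), array([658.2, 153.5]), np.float64(67.5)), (np.int64(81), array([682.1, 156.5]), array([662.7, 145.3]), array([700.3, 168.4]), np.float64(55.7))]
[None, None]
t 14.43 tcp [[486.9 177.3]] z 94.1 F [-1.2 -0.  -0.1] ptr mean 147.6 mid 148.8 n24 | to mark 6.0 gap ahead 31.8
```

View pics/m3.png

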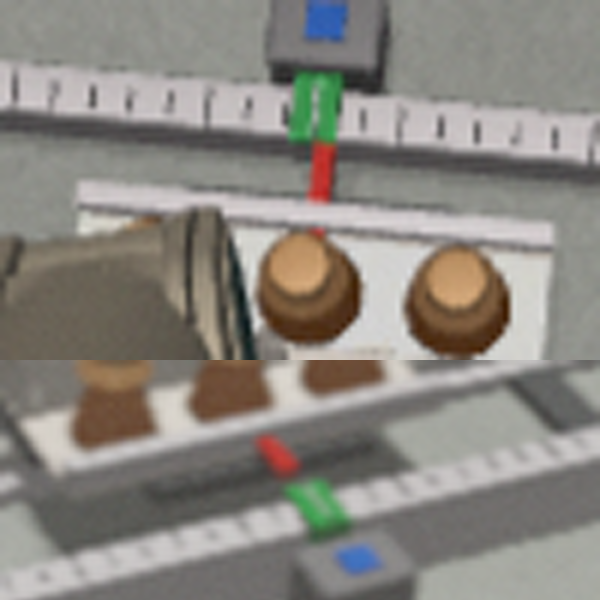

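The pointer stands 6–8 mm short of centre: on the band, but off-centre. There's plenty of time for one very soft nudge of about 6 mm.

Emit:
{"op": "send_rows", "data": {
  "series": [
    [0,[0.006,0.085,0],[0,0,0]],
    [0,[0.006,0.085,0],[0,0,0]],
    [0,[0.005,0.085,0],[0,0,0]],
    [0,[0.005,0.08,0],[0,0,0]],
    [0,[0.004,0.06,0],[0,0,0]],
    [0,[0.003,0.04,0],[0,0,0]],
    [0,[0.001,0.009,0],[0,0,0]],
    [0,[0.001,0.009,0],[0,0,0]]
  ]
}}

```text
clock: 15.42
eef_pos: [499.2, 172.5, 94.1]
tool_rot: [-3.141, -0.0, 3.077]
force: [-0.9, -0.6, 0.1]
width: 0.1
gripper_force: 0.0
```

```bash
python3 -c "
from h import *
look()"
```

```text
t 15.47 tcp [[487.1 204.4]] z 94.1 F [0.5 0.  0.4] ptr mean 147.3 mid 148.1 n24 | to mark 6.3 gap ahead 4.4
```

Emit:
{"op": "send_rows", "data": {
  "series": [
    [0,[0.001,0.009,0],[0,0,0]],
    [0,[0,0.009,0],[0,0,0]],
    [0,[0.001,0.009,0],[0,0,0]],
    [0,[0,0.009,0],[0,0,0]],
    [0,[0.001,0.009,0],[0,0,0]],
    [0,[0,0.009,0],[0,0,0]],
    [0,[0.001,0.009,0],[0,0,0]],
    [0,[0,0.009,0],[0,0,0]]
  ]
}}

```text
clock: 16.48
eef_pos: [499.5, 177.1, 94.1]
tool_rot: [3.142, -0.0, 3.077]
force: [-0.3, -0.2, -1.1]
width: 0.3
gripper_force: 0.0
```

```bash
python3 -c "
from h import *
look()"
```

```text
t 16.52 tcp [[487. 209.]] z 94.1 F [-0.1  0.4  0.4] ptr mean 147.8 mid 148.3 n24 | to mark 5.8 gap ahead 0.3
```

Emit:
{"op": "send_rows", "data": {
  "series": [
    [0,[0.001,0.009,0],[0,0,0]],
    [0,[0,0.009,0],[0,0,0]],
    [0,[0.001,0.009,0],[0,0,0]],
    [0,[0,0.009,0],[0,0,0]],
    [0,[0.001,0.009,0],[0,0,0]]
  ]
}}

```text
clock: 17.15
eef_pos: [499.6, 179.8, 94.1]
tool_rot: [3.142, -0.0, 3.077]
force: [-0.4, 0.1, 0.3]
width: -0.3
gripper_force: 0.0
```

```bash
python3 -c "
from h import *
look()"
```

```text
t 17.20 tcp [[487.  211.7]] z 94.1 F [-0.1  0.5  1.2] ptr mean 150.3 mid 149.9 n23 | to mark 3.3 gap ahead 0.1
```

It's moving gently, so I'll back the finger off and let the carriage coast.

Emit:
{"op": "send_rows", "data": {
  "series": [
    [0,[-0.004,-0.06,0],[0,0,0]],
    [0,[-0.006,-0.1,0],[0,0,0]],
    [0,[-0.01,-0.15,0],[0,0,0]],
    [0,[-0.01,-0.15,0],[0,0,0]],
    [0,[-0.01,-0.15,0],[0,0,0]],
    [0,[0,0,0],[0,0,0]],
    [0,[0,0,0],[0,0,0]],
    [0,[0,0,0],[0,0,0]]
  ]
}}

```text
clock: 18.2
eef_pos: [497.2, 143.6, 94.1]
tool_rot: [3.141, 0.0, 3.078]
force: [-0.8, 0.3, 0.1]
width: 0.2
gripper_force: 0.0
```

Emit:
{"op": "send_rows", "data": {
  "series": [
    [0,[0,0,0],[0,0,0]],
    [0,[0,0,0],[0,0,0]],
    [0,[0,0,0],[0,0,0]],
    [0,[0,0,0],[0,0,0]],
    [0,[0,0,0],[0,0,0]],
    [0,[0,0,0],[0,0,0]],
    [0,[0,0,0],[0,0,0]],
    [0,[0,0,0],[0,0,0]]
  ]
}}

```text
clock: 19.2
eef_pos: [497.2, 143.1, 94.1]
tool_rot: [-3.142, -0.0, 3.077]
force: [-0.2, -0.0, 0.6]
width: -0.2
gripper_force: 0.0
```

```bash
python3 -c "
from h import *
look(); t=snap('top'); print(track(pts(t),t['img']))"
```

```text
t 19.25 tcp [[487.  174.9]] z 94.1 F [-0.5 -0.4  0.6] ptr mean 155.9 mid 156.3 n26 | to mark -2.3 gap ahead 42.5
[(np.int64(32), array([644.5, 156.7]), array([631.2, 152. ]), array([656.8, 161.9]), np.float64(67.4)), (np.int64(78), array([682.4, 156.2]), array([663.4, 145.2]), array([700.4, 168.4]), np.float64(55.9))]
```

The pointer is now within about 2 mm of the centre. I'll let it stand, check it, then lift out.

Emit:
{"op": "send_rows", "data": {
  "series": [
    [0,[0,0,0],[0,0,0]],
    [0,[0,0,0],[0,0,0]],
    [0,[0,0,0],[0,0,0]],
    [0,[0,0,0],[0,0,0]],
    [0,[0,0,0],[0,0,0]],
    [0,[0,0,0],[0,0,0]],
    [0,[0,0,0],[0,0,0]],
    [0,[0,0,0],[0,0,0]]
  ]
}}

```text
clock: 20.3
eef_pos: [497.2, 143.1, 94.1]
tool_rot: [3.142, -0.0, 3.077]
force: [-0.9, 0.5, 0.2]
width: 0.2
gripper_force: 0.0
```

Emit:
{"op": "send_rows", "data": {
  "series": [
    [0,[0,0,0],[0,0,0]],
    [0,[0,0,0],[0,0,0]],
    [0,[0,0,0],[0,0,0]],
    [0,[0,0,0],[0,0,0]],
    [0,[0,0,0],[0,0,0]],
    [0,[0,0,0],[0,0,0]],
    [0,[0,0,0],[0,0,0]],
    [0,[0,0,0],[0,0,0]]
  ]
}}

```text
clock: 21.3
eef_pos: [497.2, 143.1, 94.1]
tool_rot: [3.142, 0.0, 3.077]
force: [-0.6, -0.4, -0.3]
width: -0.2
gripper_force: 0.0
```

Emit:
{"op": "send_rows", "data": {
  "series": [
    [0,[0,0,0],[0,0,0]],
    [0,[0,0,0],[0,0,0]],
    [0,[0,0,0.2],[0,0,0]],
    [0,[0,0,0.5],[0,0,0]],
    [0,[0,0,0.6],[0,0,0]],
    [0,[0,0,0.6],[0,0,0]],
    [0,[0,0,0.4],[0,0,0]],
    [0,[0,0,0],[0,0,0]]
  ]
}}

```text
clock: 22.3
eef_pos: [498.4, 143.4, 234.6]
tool_rot: [3.14, 0.005, 3.077]
force: [-0.3, -0.1, -0.0]
width: -0.1
gripper_force: 0.0
```

```bash
python3 -c "
from h import *
look(); t=snap('top'); print(track(pts(t),t['img'])); look()"
```

```text
t 22.35 tcp [[487.3 175. ]] z 233.2 F [-0.1  0.4 -1.1] ptr mean 155.2 mid 156.0 n26 | to mark -1.6 gap ahead 41.7
[(np.int64(32), array([644.3, 156.7]), array([630.8, 152.2]), array([657., 162.]), np.float64(67.9)), (np.int64(79), array([682.3, 156.4]), array([663.1, 145.2]), array([700.5, 168.6]), np.float64(55.6))]
t 22.45 tcp [[486.3 174.7]] z 231.7 F [ 0.2 -0.1 -0.8] ptr mean 156.0 mid 156.5 n25 | to mark -2.4 gap ahead 42.8
```

The carriage is standing still on the mark and the fingers are clear, so I'm handing in.

```bash
python3 -c "
from h import *
print(ctrl.finish_job())"
```

```text
the job is handed in; nothing more can be done
None
```

I handed the job in at about 22.5 s: the carriage stood still for over 3 s with its pointer within about 2.5 mm of the green mark's centre by the cameras, and the fingers were lifted clear; no verdict was shown.

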